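# Fetch the battery pack from behind the cans

## Task

Clear the spray can, the jar and the torch out of the plywood tray and stand all three on the black rubber mat; only then take the battery pack that stood behind them and put it fully home in the charger cradle. Finally stand the spray can, the jar and the torch back in the tray, upright, each on the very spot where it stood at the start. Drop nothing, tip nothing over, and leave the mug and the parts organiser where they are.

Things in the scene. Friction and masses are not known exactly. Their poses are not given: they have to be found in the camera images.
- spray_center (a point): Centre (half-way up) of a red aerosol can with a white band and a white cap, 130 mm high, upright, 52 mm in diameter all the way up (the cap is the top 30 mm); 0.24 kg, z up. It is tall: take it from above by its upper 30 mm, so that the gripper's body stays clear of its top. It starts in the front row of the tray; the three things of that row stand about 85 mm apart, in any order.
- jar_center (a point): Centre (half-way up) of a green glass jar holding brass hardware, with a blue screw cap, 114 mm high, upright: 56 mm in diameter, cap (top 24 mm) 55 mm; 0.28 kg, z up. It is tall: take it by its upper 30 mm. It starts in the front row of the tray.
- torch_center (a point): Centre (half-way up) of an orange torch standing on its lens, 124 mm high: head 52 mm in diameter up to 30 mm, narrowing to a handle 36 mm in diameter from 45 mm to 118 mm, with a black rubber grip; 0.22 kg, z up. It is tall: take it by its upper 30 mm. It starts in the front row of the tray.
- pack_center (a point): Centre (half-way up) of a black battery pack with a yellow band round its upper part and a yellow patch on top, 36 mm (its x) by 56 mm (its y) by 64 mm high (z), upright, 0.22 kg. Take it across its 36 mm, in its upper half, so that the fingers stay above the cradle's rim. It starts in the tray behind the front row (farther from the robot), about 15 mm from it, with its x along the tray's x and about 35 mm of free floor behind it.
- bay: The plywood stowage tray, fixed: 180 mm (x, towards the rear) by 280 mm (y, along the row), floor 6 mm above the table, rim 6 mm thick and 22 mm high. Origin: centre of its underside, on the table. The front row stands about 35 mm in front of this centre (tray x = -35 mm).
- mat: The black rubber mat, the side area, fixed: 280 mm (x) by 130 mm (y), 4 mm thick, lying on the table to the left or the right of the tray. Origin: centre of its underside. A thing stands on it when its centre is over the mat.
- cradle: The grey charger cradle, fixed, on the other side of the tray from the mat: a block 110 mm (x) by 120 mm (y), 20 mm high, with a pocket in the middle, 46 mm (x) by 66 mm (y), whose orange floor is 8 mm above the table (12 mm deep). The battery pack goes in upright, its x along the cradle's x, either way round, with 5 mm of play a side; fully home its centre is 40 mm above the table. Origin: centre of its underside.
- mug_mid (a point): Bystander: a white mug, 80 mm in diameter at the rim, 90 mm high, with a handle, loose; this point is on its axis, half-way up. It stands beyond the tray.
- organiser_mid (a point): Bystander: a parts organiser, a loose black box with a grey lid and two orange latches, 70 mm by 140 mm, 46 mm high, lying beyond the tray; this point is its centre.

How it is judged:
On the way, in this order (a step that is already met when the one before it is completed fails the run):
1. the spray can, the jar and the torch all stand upright on the mat, the battery pack still in its place in the tray (x of spray_center in the frame of mat between -0.14 and 0.14 m and y of spray_center in the frame of mat between -0.065 and 0.065 m and z of spray_center in the frame of mat below 0.075 m and angle between each of spray_center, jar_center, torch_center's own z axis and vertical below 0.1 rad and x of jar_center in the frame of mat between -0.14 and 0.14 m and y of jar_center in the frame of mat between -0.065 and 0.065 m and z of jar_center in the frame of mat below 0.067 m and x of torch_center in the frame of mat between -0.14 and 0.14 m and y of torch_center in the frame of mat between -0.065 and 0.065 m and z of torch_center in the frame of mat below 0.072 m and distance of pack_center from where it was at the start of the episode below 0.04 m), for 0.2 s.
2. the battery pack is fully home in the charger cradle while the three still stand on the mat (horizontal distance between pack_center and cradle below 0.009 m and z of pack_center in the frame of cradle below 0.044 m and angle between pack_center's own z axis and vertical below 0.08 rad and angle between the x axis of pack_center and the x axis of cradle, either way round below 0.25 rad and x of spray_center in the frame of mat between -0.14 and 0.14 m and y of spray_center in the frame of mat between -0.065 and 0.065 m and z of spray_center in the frame of mat below 0.075 m and angle between each of spray_center, jar_center, torch_center's own z axis and vertical below 0.1 rad and x of jar_center in the frame of mat between -0.14 and 0.14 m and y of jar_center in the frame of mat between -0.065 and 0.065 m and z of jar_center in the frame of mat below 0.067 m and x of torch_center in the frame of mat between -0.14 and 0.14 m and y of torch_center in the frame of mat between -0.065 and 0.065 m and z of torch_center in the frame of mat below 0.072 m), for 0.2 s.
At the end, for the whole second after the job is handed in: Battery pack home in the pocket: centre within 9 mm in plan, below 44 mm, upright (0.08 rad), x along the cradle's x (0.25 rad). Spray can, jar and torch upright (0.08 rad), centres within 15 mm of where they started. All four at rest (horizontal distance between pack_center and cradle below 0.009 m and z of pack_center in the frame of cradle below 0.044 m and angle between each of pack_center, spray_center, jar_center, torch_center's own z axis and vertical below 0.08 rad and angle between the x axis of pack_center and the x axis of cradle, either way round below 0.25 rad and distance of each of spray_center, jar_center, torch_center from where it was at the start of the episode below 0.015 m and linear speed of each of spray, jar, torch, pack below 0.02 m/s and angular speed of each of spray, jar, torch, pack below 0.2 rad/s); the robot touches nothing.
It fails at once if the mug or the parts organiser was moved more than 20 mm (distance of any of mug_mid, organiser_mid from where it was at the start of the episode above 0.02 m).
It fails at once if the spray can, jar, torch or battery pack was tipped over (angle between any of spray_center, jar_center, torch_center, pack_center's own z axis and vertical above 0.7 rad).
It fails at once if the spray can, jar, torch or battery pack was dropped: free in the air more than about 40 mm above where it would stand ((contact force between spray and anything else below 0.02 N and height (world z) of spray_center above 0.115 m) or (contact force between jar and anything else below 0.02 N and height (world z) of jar_center above 0.107 m) or (contact force between torch and anything else below 0.02 N and height (world z) of torch_center above 0.112 m) or (contact force between pack and anything else below 0.02 N and height (world z) of pack_center above 0.082 m)).
It also fails if it takes over 138 s, if anything falls off the work surface, if the arm or the gripper's body presses on something with over 40 N, if the wrist force passes 120 N, or if a joint passes its speed limit or range.

## Robot

A 6-joint arm with a two-finger parallel gripper is mounted at the origin on the work surface. World frame = base frame: x ahead of the robot, y to its left, z up, the work surface at z = 0. Lengths are in m, angles in rad, forces in N, time in s.
With the tool pointing down it reaches from about 0.35 to 0.875 m from the base axis. Payload 4.2 kg.
Tool frame: the origin (TCP) lies midway between the tips of the shut fingers; the grasp point (between the pads) lies robot.grip_point_offset behind it (robot.grip_point_offset is the distance from the TCP to the grasp point, in m); z points along the fingers, y is the line along which they close (so a half turn about z gives the same grasp; the last joint's range is limited). The gripper opens to 85 mm and grips with 20 to 120 N. Pads are 22 mm wide; open, the fingers measure 114 mm over their backs; the gripper's body (76 mm by 85 mm) begins 54 mm behind the grasp point. The pads swing forward as they close: fully open they stand 13 mm farther back than shut.
Start: joints at [-0.941, 0.385, 0.008, 0, -1.194, -0.259], TCP at [0.226, -0.582, 0.231] pointing down, gripper open.
Joint ranges: [-3.14, 3.14], [-1.21, 2.06], [-1.07, 1.41], [-3.16, 2.05], [-2.99, -0.16], [-3.1, 3.1]. Speed limits (rad/s): [2.79, 2.79, 3.14, 3.14, 3.14, 3.14].

## Interface

Orientations are given as [roll, pitch, yaw] about the fixed x, y, z axes, in that order (R = Rz(yaw) Ry(pitch) Rx(roll)).
In Python, from plant import robot, planner, sense, optics, ticket gives the robot as it stands. The module is installed in compiled form; this text tells all that it offers. Calls block until the motion is done:
- robot.move_pose(position, orientation): joint-space move of the TCP to a pose.
- robot.move_straight(position, rotation=None, speed=0.15): straight line of the TCP; rotation=None keeps the orientation; speed is the mean speed in m/s.
- robot.move_j(angles): joint-space move.
- robot.command_gripper(opening, newtons=None): finger opening in m; newtons is the grip in N (None keeps the last); returns when the fingers have stopped.
- robot.dwell(seconds).
- planner.ik(position, orientation): joint angles nearest the present ones, or None.
- sense(): the state.
- optics.camera(name): name is "scene" or "side" or "wrist"; returns the picture (400x640x3 uint8, red, green, blue); there is no depth.
- optics.camera_model(name): a dict with "intrinsics" (3x3 intrinsics, pixels), "extrinsics" (4x4, takes a point from camera to world coordinates). Camera axes: x right, y down, z forward; pixel columns grow to the right and rows downward; lengths in m; the calibration is good to about 2 mm. A picture is of the moment at which its call begins: read the wrist's pose just before it. camera_model takes no time and is no camera call; for the wrist camera it gives the pose at the moment of the call.
A pose or a line that the arm cannot do raises robot.PlanningError and nothing moves.
- ticket.hand_in(): hands the job in; it is judged then, once.
The state is a dict: "t": time; "q": joint angles; "joint_vel": joint speeds; "joint_efforts": joint torques, N m; "eef_pos": TCP position; "ee_rot": TCP orientation; "wrist_force": force on the tool from outside, world axes, zero at the start; "torque": the same for the moment, N m; "grip_width": finger opening in m; "gripper_force": force on a finger pad.
Only numpy, scipy, OpenCV 4.12 (cv2) and the standard library are available. Lean on these libraries where they do the work, as an engineer would, in place of code of your own. Each camera call takes 0.05 s, during which the arm holds its last target. There are 200 camera calls.

## Working session

There is one attempt and no reset: what is moved stays moved. The work goes in short steps, each a Python script; the robot and the scene stay as the last script left them, time stands still between calls to the robot, and variables do not carry over. Pictures are saved under pics/ and viewed, at most 14 in all, crops included, and the job is handed in when it is done.

```bash
mkdir -p pics; python3 - <<'E'
from plant import robot, planner, sense, optics
import cv2,numpy as np
np.set_printoptions(precision=4,suppress=True)
for n in ("scene","side","wrist"):
    im=optics.camera(n); cv2.imwrite(f"pics/{n}0.png",im[:,:,::-1]); m=optics.camera_model(n)
    print(n,m["intrinsics"],m["extrinsics"])
print(robot.grip_point_offset, sense())
E
```

```text
scene [[501.0568   0.     312.8658]
 [  0.     501.0568 197.2743]
 [  0.       0.       1.    ]] [[ 0.413   0.6607 -0.6268  1.3338]
 [ 0.9107 -0.3072  0.2763 -0.3269]
 [-0.01   -0.6849 -0.7286  0.9178]
 [ 0.      0.      0.      1.    ]]
side [[493.2218   0.     315.8789]
 [  0.     493.2218 202.4785]
 [  0.       0.       1.    ]] [[-0.9805 -0.1154  0.159   0.4782]
 [-0.1957  0.5037 -0.8414  0.8237]
 [ 0.017  -0.8561 -0.5165  0.6038]
 [ 0.      0.      0.      1.    ]]
wrist [[315.4031   0.     319.2869]
 [  0.     315.4031 197.1336]
 [  0.       0.       1.    ]] [[-0.3626  0.8929  0.2671  0.1572]
 [ 0.932   0.3469  0.1056 -0.6092]
 [ 0.0016  0.2872 -0.9579  0.3733]
 [ 0.      0.      0.      1.    ]]
0.0187 {'t': 0.15, 'q': array([-0.9414,  0.3854,  0.007 , -0.0003, -1.194 , -0.2586]), 'joint_vel': array([-0.0015, -0.0019,  0.0057, -0.0004,  0.0005,  0.0003]), 'joint_efforts': array([ -0.0002, -39.2678,  18.8582,   4.1886,  -0.0034,  -0.    ]), 'eef_pos': array([ 0.2263, -0.5821,  0.2305]), 'ee_rot': array([ 3.1399, -0.0001, -2.7709]), 'wrist_force': array([-0.5953,  0.7706, -0.4813]), 'torque': array([ 0.0326, -0.04  , -0.0329]), 'gripper_force': 0.0, 'grip_width': 0.08551575202046216}
```

View pics/scene0.png

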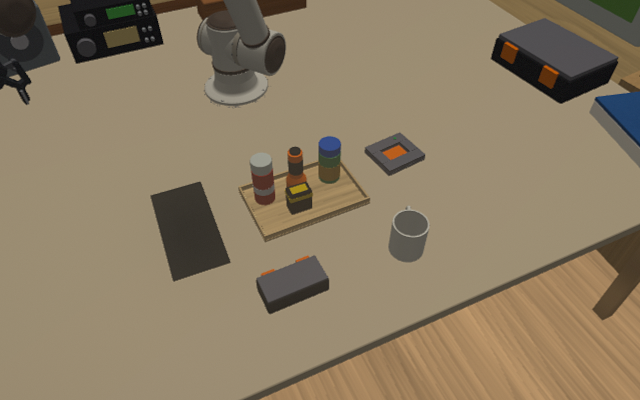

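View pics/side0.png

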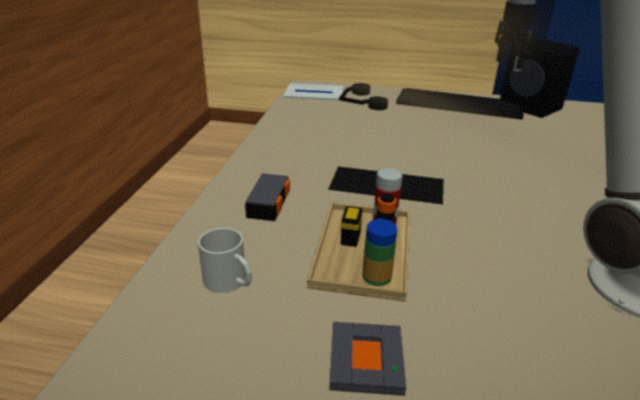

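The scene view shows the tray, with corners at about (240,187), (337,158), (368,200) and (268,238). In the tray are the spray can (262,160), torch (295,153), jar (329,145) and pack (299,190). The mat is on the -y side and the cradle (395,153) on the +y side. The side view agrees.

```bash
cat > h.py <<'E'
from plant import robot, planner, sense, optics, ticket
import cv2,numpy as np
np.set_printoptions(precision=4,suppress=True)
def ray(m,px,z):
    K,T=m["intrinsics"],m["extrinsics"]
    d=T[:3,:3]@np.linalg.solve(K,[px[0],px[1],1.]); o=T[:3,3]
    return o+d*((z-o[2])/d[2])
E
python3 - <<'E'
from h import *
m=optics.camera_model("scene")
for n,z,ps in [("tray",.022,[(240,187),(337,158),(368,200),(268,238)]),("mat",.004,[(151,195),(203,182),(229,263),(174,279)]),
  ("cradle",.02,[(366,152),(398,134),(424,155),(393,173)]),("pocket",.008,[(396,153)]),("spray",.136,[(262,158)]),("torch",.13,[(295,151)]),("jar",.12,[(330,143)]),("pack",.07,[(299,189)]),("mug",.09,[(410,222)]),("org",.046,[(257,280),(318,258),(328,272),(270,298)])]:
    print(n,[ray(m,p,z)[:2].round(3).tolist() for p in ps])
# wrist view
for p in [(0.42,-0.0,0.42),(0.45,0.0,.36),(.40,0,.34)]:
  for yaw in (0,np.pi/2,-np.pi/2,np.pi):
    print(p,yaw,planner.ik(p,[np.pi,0,yaw]))
T=optics.camera_model("wrist")["extrinsics"]; s=sense()
from scipy.spatial.transform import Rotation as R
Rt=R.from_euler("xyz",s["ee_rot"]).as_matrix(); print("cam in tool",Rt.T@(T[:3,3]-s["eef_pos"]),Rt.T@T[:3,:3])
E
```

```text
tray [[0.454, -0.138], [0.46, 0.13], [0.628, 0.131], [0.636, -0.133]]
mat [[0.368, -0.348], [0.379, -0.216], [0.652, -0.233], [0.643, -0.356]]
cradle [[0.47, 0.212], [0.441, 0.328], [0.546, 0.346], [0.57, 0.236]]
pocket [[0.496, 0.291]]
spray [[0.498, -0.086]]
torch [[0.501, -0.004]]
jar [[0.5, 0.088]]
pack [[0.566, -0.024]]
mug [[0.777, 0.147]]
org [[0.749, -0.198], [0.751, -0.06], [0.793, -0.056], [0.801, -0.189]]
(0.42, -0.0, 0.42) 0 [ 0.3903 -0.059  -0.0752  0.     -1.5546  1.1805]
(0.42, -0.0, 0.42) 1.5707963267948966 [ 0.3903 -0.059  -0.0752  0.     -1.5546  2.7513]
(0.42, -0.0, 0.42) -1.5707963267948966 [ 0.3903 -0.059  -0.0752  0.     -1.5546 -0.3903]
(0.42, -0.0, 0.42) 3.141592653589793 [ 0.3903 -0.059  -0.0752 -0.     -1.5546 -1.9611]
(0.45, 0.0, 0.36) 0 [ 0.363   0.0077 -0.1537  0.     -1.4094  1.2078]
(0.45, 0.0, 0.36) 1.5707963267948966 [ 0.363   0.0077 -0.1537  0.     -1.4094  2.7786]
(0.45, 0.0, 0.36) -1.5707963267948966 [ 0.363   0.0077 -0.1537  0.     -1.4094 -0.363 ]
(0.45, 0.0, 0.36) 3.141592653589793 [ 0.363   0.0077 -0.1537 -0.     -1.4094 -1.9338]
(0.4, 0, 0.34) 0 [ 0.411  -0.082  -0.2871  0.     -1.3657  1.1598]
(0.4, 0, 0.34) 1.5707963267948966 [ 0.411  -0.082  -0.2871  0.     -1.3657  2.7306]
(0.4, 0, 0.34) -1.5707963267948966 [ 0.411  -0.082  -0.2871  0.     -1.3657 -0.411 ]
(0.4, 0, 0.34) 3.141592653589793 [ 0.411  -0.082  -0.2871 -0.     -1.3657 -1.9818]
cam in tool [ 0.0743 -0.     -0.1428] [[ 0.0004 -0.9578 -0.2873]
 [ 1.      0.0004  0.0001]
 [ 0.     -0.2873  0.9578]]
```

```bash
python3 - <<'E'
from h import *
robot.move_pose((.42,0,.42),[np.pi,0,np.pi]); robot.dwell(.3)
m=optics.camera_model("wrist"); im=optics.camera("wrist"); np.savez("w1.npz",im=im,K=m["intrinsics"],T=m["extrinsics"])
cv2.imwrite("pics/w1.png",im[:,:,::-1]); print(sense()["t"],sense()["q"])
E
```

```text
2.7917 [ 0.3898 -0.0588 -0.0752 -0.     -1.5546 -1.9611]
```

View pics/w1.png

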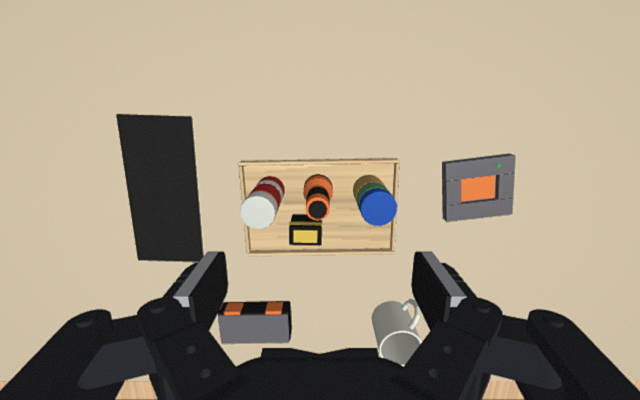

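The wrist view shows everything: mat at left (118–203, 114–261), tray (240–398, 158–255), spray cap (258,212), torch end (317,209), jar cap (379,207), pack patch (305,237), cradle pocket (478,188).

```bash
cat > meas.py <<'E'
from h import *
def blob(mask,box):
    mm=np.zeros_like(mask); x0,y0,x1,y1=box; mm[y0:y1,x0:x1]=mask[y0:y1,x0:x1]
    c=max(cv2.findContours(mm,cv2.RETR_EXTERNAL,cv2.CHAIN_APPROX_NONE)[0],key=cv2.contourArea)
    return c.reshape(-1,2).astype(float)
def rect(c,m,z):
    P=np.array([ray(m,p,z)[:2] for p in c]); r=cv2.minAreaRect((P*1000).astype(np.float32))
    return np.array(r[0])/1000,np.array(r[1])/1000,r[2]
def capc(c,m,z,r):
    P=np.array([ray(m,p,z)[:2] for p in c]); n=m["extrinsics"][:2,3]
    u=P.mean(0)-n
    for _ in range(3):
        u/=np.linalg.norm(u); v=np.array([-u[1],u[0]])
        a=P@u; b=P@v; ctr=(a.max()-r)*u+(b.max()+b.min())/2*v; wid=b.max()-b.min(); u=ctr-n
    return ctr,wid
E
python3 - <<'E'
from meas import *
d=np.load("w1.npz"); im=d["im"]; m=dict(intrinsics=d["K"],extrinsics=d["T"])
hsv=cv2.cvtColor(im,cv2.COLOR_RGB2HSV); H,S,V=[hsv[:,:,i].astype(int) for i in range(3)]
M=lambda b:(b*255).astype(np.uint8)
print("mat",rect(blob(M(V<70),(90,95,225,270)),m,.004), cv2.minAreaRect(np.float32(blob(M(V<70),(90,95,225,270)))))
tab=cv2.cvtColor(im,cv2.COLOR_RGB2LAB)[:,:,2].astype(int); print("bg hsv",hsv[280,330],"tray",hsv[245,350],"rim",hsv[252,350],"cradle",hsv[205,490],"pocket",hsv[190,478],"white",hsv[212,258],"shade",hsv[192,268],"torch end",hsv[209,317],"torch rim",hsv[217,312])
g=M((S<70)&(V<150)); print("cradle",rect(blob(g,(430,140,530,235)),m,.02))
o=M((H<15)&(S>150)&(V>120)); print("pocket floor",rect(blob(o,(455,170,500,205)),m,.008))
y=M((H>20)&(H<35)&(S>150)&(V>120)); c=blob(y,(285,228,330,250)); print("yellow",rect(c,m,.07))
b=M((H>105)&(H<130)&(S>120)); print("jar",capc(blob(b,(340,170,410,235)),m,.12,.0275))
w=M((S<40)&(V>150)); print("spray",capc(blob(w,(230,170,285,235)),m,.136,.026))
k=M(V<60); c=blob(k,(306,202,330,219)); print("torch end",rect(c,m,.13),c.min(0),c.max(0))
o2=M((H<15)&(S>150)&(V>80)); c=blob(o2,(300,196,335,225)); print("torch rim",capc(c,m,.13,.0165))
E
```

```text
mat (array([ 0.5048, -0.2896]), array([0.1275, 0.2763]), 88.20854949951172) ((159.73794555664062, 187.85519409179688), (152.30540466308594, 73.74439239501953), 85.2363510131836)
bg hsv [ 20  51 211] tray [ 18  85 219] rim [ 18  86 213] cradle [135   9 114] pocket [ 11 177 235] white [ 41   9 220] shade [  1 166 134] torch end [60  7 36] torch rim [ 10 173 174]
cradle (array([0.4918, 0.2807]), array([0.1133, 0.1264]), 7.131498336791992)
pocket floor (array([0.4952, 0.2873]), array([0.0416, 0.06  ]), 7.335656642913818)
yellow (array([ 0.5624, -0.0251]), array([0.022 , 0.0409]), 0.0018694354221224785)
jar (array([0.4946, 0.0859]), np.float64(0.051715144953450004))
spray (array([ 0.496 , -0.0898]), np.float64(0.05063707665504871))
torch end (array([ 0.4944, -0.0041]), array([0.0232, 0.023 ]), 89.99878692626953) [309. 202.] [325. 217.]
torch rim (array([ 0.4941, -0.0038]), np.float64(0.038620164978259854))
```

```bash
python3 -c "
import cv2
a=cv2.imread('pics/w1.png')[145:265,230:410]
cv2.imwrite('pics/c1.png',cv2.resize(a,None,fx=4.4,fy=4.4,interpolation=cv2.INTER_CUBIC))"
```

```text
(no output)
```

View pics/c1.png

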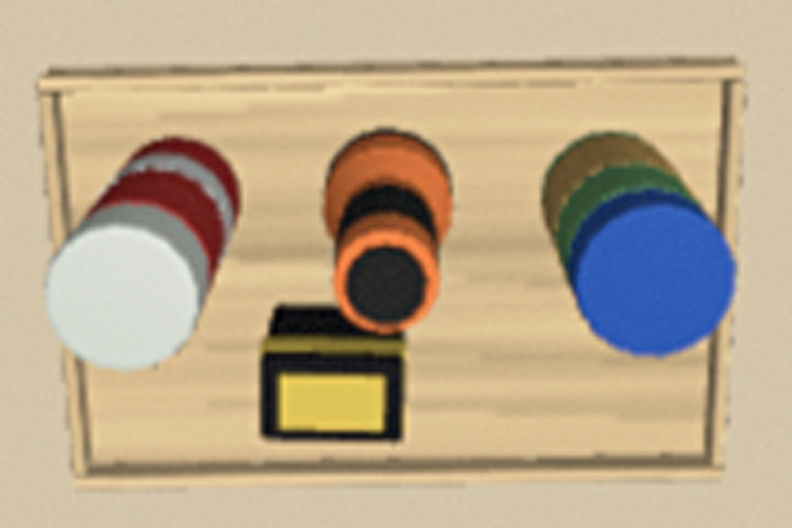

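Close-up: the top discs are at spray (258,212), torch (318,210), jar (379,207) and the pack patch at (305.5,236.6), which matches the masks. I'll grasp along x and move the three to the mat 95 mm apart.

```bash
cat >> h.py <<'E'
DOWN=[np.pi,0,-np.pi/2]
TOP=dict(spray=.136,torch=.130,jar=.120); DZ=dict(spray=.034,torch=.040,jar=.034)
TRAY=dict(spray=(.4965,-.0895),torch=(.4945,-.004),jar=(.496,.0855))
MAT=dict(spray=(.60,-.292),torch=(.505,-.29),jar=(.41,-.287))
W=dict(spray=.052,torch=.036,jar=.055)
def go(x,y,z,v=.2,rot=None): robot.move_straight([x,y,z],rot,speed=v)
def rep(t): s=sense(); print(t,round(s["t"],1),s["eef_pos"],"w",round(s["grip_width"],4),"F",round(s["gripper_force"],1),s["wrist_force"])
def transfer(n,a,b,dz,open_a=.085):
    z=TOP[n]-DZ[n]; za,zb=(z-.002,z-dz-.002) if dz<0 else (z,z-dz)
    up=.215
    robot.command_gripper(open_a)
    go(*a,up,.25); go(*a,za,.12)
    robot.command_gripper(W[n]-.012,50); rep(n+" gripped")
    go(*a,za+.06,.08); rep(" lifted")
    go(*b,zb+.06,.15); go(*b,zb+.008,.1); go(*b,zb+.0005,.03); robot.dwell(.2); rep(" down")
    robot.command_gripper(W[n]+.02); robot.dwell(.1)
    go(*b,up,.2); rep(" clear")
E
python3 - <<'E'
from h import *
robot.move_pose([*TRAY["spray"],.215],DOWN)
transfer("spray",TRAY["spray"],MAT["spray"],.002)
cv2.imwrite("pics/s1.png",optics.camera("scene")[:,:,::-1])
E
```

```text
spray gripped 6.4 [ 0.4973 -0.0895  0.1029] w 0.0505 F 51.8 [-0.2073 -0.3729  3.0824]
 lifted 7.3 [ 0.4959 -0.0895  0.1613] w 0.0507 F 52.2 [-0.671  -0.2948 -2.4703]
 down 10.2 [ 0.6005 -0.2921  0.101 ] w 0.0509 F 52.2 [1.0049 1.1817 0.4124]
 clear 11.4 [ 0.5992 -0.2916  0.2136] w 0.0721 F 0.0 [-0.3216 -0.2216  0.2593]
```

View pics/s1.png

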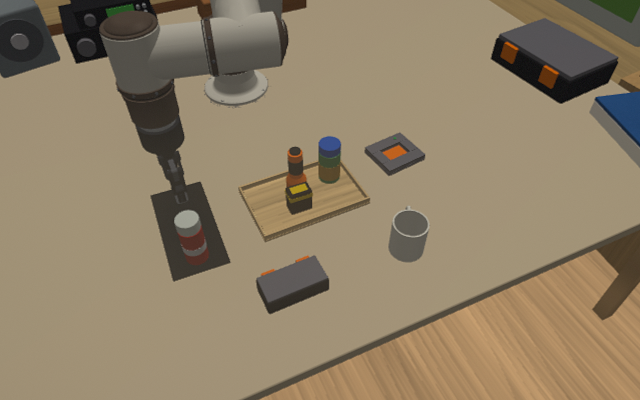

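The spray can stands upright on the mat at (190,238). Next, the torch and the jar.

```bash
python3 - <<'E'
from h import *
for n in ("torch","jar"): transfer(n,TRAY[n],MAT[n],.002)
# look over the tray + cradle, camera square above
go(.50,0.0,.30,.3)
robot.move_pose((.46,0.10,.33),[np.pi,0,np.pi]); robot.dwell(.3)
m=optics.camera_model("wrist"); im=optics.camera("wrist"); np.savez("w2.npz",im=im,K=m["intrinsics"],T=m["extrinsics"])
cv2.imwrite("pics/w2.png",im[:,:,::-1])
E
```

```text
torch gripped 14.8 [ 0.4952 -0.0039  0.0905] w 0.0341 F 49.6 [ 0.765  -0.2412  1.784 ]
 lifted 15.7 [ 0.4939 -0.0041  0.1494] w 0.0343 F 49.9 [-0.2026  0.4569 -2.5682]
 down 19.0 [ 0.505  -0.29    0.0886] w 0.0342 F 49.8 [ 0.1564  0.7358 -1.8309]
 clear 20.2 [ 0.5042 -0.2896  0.2137] w 0.0558 F 0.0 [ 0.404  -1.1203  0.2796]
jar gripped 23.9 [0.497  0.0858 0.0871] w 0.0541 F 52.2 [ 0.4073 -0.5654  5.9804]
 lifted 24.8 [0.4953 0.0853 0.1453] w 0.0541 F 53.1 [-0.7284  0.7643 -3.3935]
 down 28.8 [ 0.4107 -0.2873  0.0851] w 0.054 F 53.3 [ 1.1349 -0.2746  1.7731]
 clear 30.0 [ 0.4092 -0.2865  0.2138] w 0.0749 F 0.0 [ 1.1257  0.0751 -0.441 ]
```

View pics/w2.png

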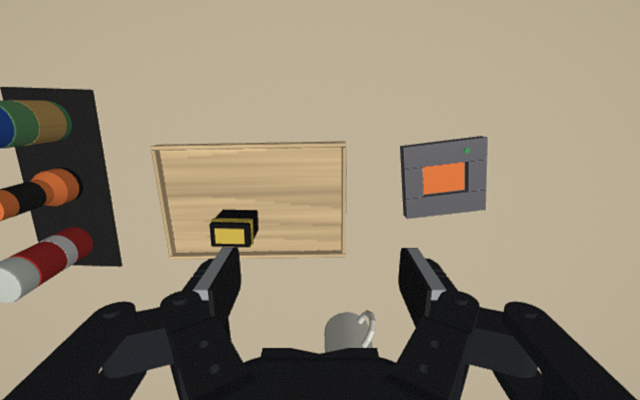

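All three stand on the mat. Pack patch at (231,237), pocket at (444,178). Now I'll measure the pack and cradle from their far edges in both wrist images.

```bash
python3 - <<'E'
from meas import *
M=lambda b:(b*255).astype(np.uint8)
for f,cb,pb,yb,tb in [("w1.npz",(430,140,530,235),(455,170,500,205),(285,228,330,250),None),("w2.npz",(390,125,500,230),(415,155,475,200),(205,226,262,250),(150,138,352,262))]:
    d=np.load(f); im=d["im"]; m=dict(intrinsics=d["K"],extrinsics=d["T"]); n=m["extrinsics"][:2,3]
    hsv=cv2.cvtColor(im,cv2.COLOR_RGB2HSV); H,S,V=[hsv[:,:,i].astype(int) for i in range(3)]
    c=blob(M((S<70)&(V<150)),cb); p=blob(M((H<15)&(S>150)&(V>120)),pb); y=blob(M((H>20)&(H<35)&(S>150)&(V>120)),yb)
    print(f,"nadir",n); rc=rect(c,m,.02); rp=rect(p,m,.008); print(rc,rp)
    for yaw in (rc[2],rp[2]):
        u=np.array([np.cos(np.radians(yaw)),np.sin(np.radians(yaw))]); v=np.array([-u[1],u[0]])
        for q,z,hx,hy in ((c,.02,.055,.060),(p,.008,.023,.033)):
            P=np.array([ray(m,t,z)[:2] for t in q]); a,b=P@u,P@v
            print("  ctr",(np.percentile(a,98)+.0006-hx)*u+(np.percentile(b,98)+.0006-hy)*v)
    ry=rect(y,m,.07); print(" patch",ry)
    if tb:
        t=blob(M((V<130)|(V<60)),(205,205,262,250)); 
        for z in (.07,): 
            P=np.array([ray(m,k,z)[:2] for k in t]); print(" pack outline max x",P[:,0].max(),"y",P[:,1].min(),P[:,1].max())
        # bottom rim edge of tray (far edge) direction
        for px in ((175,255.5),(340,256.5)): print(" rim",ray(m,px,.022))
E
```

```text
w1.npz nadir [ 0.3459 -0.0005]
(array([0.4918, 0.2807]), array([0.1133, 0.1264]), 7.131498336791992) (array([0.4952, 0.2873]), array([0.0416, 0.06  ]), 7.335656642913818)
  ctr [0.4935 0.2845]
  ctr [0.4937 0.2846]
  ctr [0.4935 0.2845]
  ctr [0.4937 0.2846]
 patch (array([ 0.5624, -0.0251]), array([0.022 , 0.0409]), 0.0018694354221224785)
w2.npz nadir [0.3858 0.0996]
(array([0.4927, 0.2823]), array([0.1127, 0.1245]), 7.162090301513672) (array([0.4952, 0.2859]), array([0.0423, 0.0607]), 7.339203834533691)
  ctr [0.4942 0.2852]
  ctr [0.494  0.2838]
  ctr [0.4942 0.2853]
  ctr [0.494  0.2837]
 patch (array([ 0.5622, -0.0255]), array([0.0225, 0.0404]), 0.03009042888879776)
 pack outline max x 0.5826422072622631 y -0.052040720556059905 0.015815921843334954
 rim [ 0.6174 -0.1286  0.022 ]
 rim [0.619  0.1322 0.022 ]
```

```bash
python3 - <<'E'
from h import *
px,py=.5636,-.0250; cx,cy=.494,.2845; yaw=-np.pi/2+np.radians(7.2)
robot.command_gripper(.085)
robot.move_pose([px,py,.20],DOWN)
go(px,py,.032,.12); robot.command_gripper(.024,50); rep("gripped")
go(px,py,.09,.08); rep("lifted")
robot.move_straight([cx,cy,.09],[np.pi,0,yaw],speed=.12); robot.dwell(.4); rep("over")
go(cx,cy,.062,.06); robot.dwell(.3); rep("above rim")
e=np.array([cx,cy])-sense()["eef_pos"][:2]; cx+=e[0]; cy+=e[1]; print(e)
for z in (.052,.046,.042,.038,.0345):
    go(cx,cy,z,.03); robot.dwell(.15); s=sense(); rep(z)
    if s["wrist_force"][2]>8: break
cv2.imwrite("pics/side2.png",cv2.resize(optics.camera("side")[290:400,300:430],None,fx=4,fy=4)[:,:,::-1])
E
```

```text
gripped 37.1 [ 0.5639 -0.025   0.0324] w 0.0353 F 50.5 [-0.6659  0.8589  4.2642]
lifted 38.0 [ 0.563  -0.0251  0.0895] w 0.0358 F 50.1 [-0.2483 -0.3192 -2.239 ]
over 41.2 [0.494  0.2845 0.09  ] w 0.0355 F 50.0 [-0.5613  0.2873 -1.8845]
above rim 42.1 [0.4941 0.2846 0.0623] w 0.0354 F 50.0 [-0.5722 -0.2111 -2.1598]
[-0.0001 -0.0001]
0.052 42.7 [0.494  0.2844 0.0521] w 0.0358 F 50.0 [ 0.037   0.6216 -1.2793]
0.046 43.2 [0.4939 0.2844 0.046 ] w 0.0357 F 50.0 [-0.8905  0.8956 -1.9865]
0.042 43.6 [0.4939 0.2844 0.042 ] w 0.0355 F 50.0 [-0.7433  0.0275 -2.1634]
0.038 44.1 [0.4939 0.2844 0.038 ] w 0.0354 F 50.0 [ 0.7    -0.0857 -1.1644]
0.0345 44.5 [0.4938 0.2844 0.0344] w 0.0353 F 50.1 [-0.9516  0.4569 -1.2545]
```

View pics/side2.png

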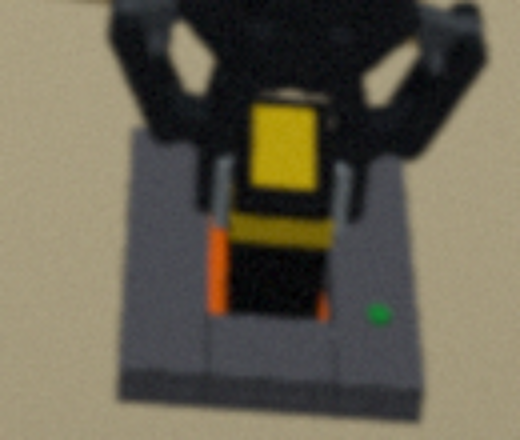

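The pack is inside the pocket with orange showing on both sides. I'll lower it to contact and release it, then check before returning the others.

```bash
python3 - <<'E'
from h import *
x,y=.494,.2845
for z in (.0335,.0325,.0315):
    go(x,y,z,.02); robot.dwell(.1); rep(z)
    if sense()["wrist_force"][2]>2: break
robot.command_gripper(.056); robot.dwell(.1); go(x,y,.22,.15); rep("clear")
robot.move_pose((.42,0,.42),[np.pi,0,np.pi]); robot.dwell(.3)
m=optics.camera_model("wrist"); im=optics.camera("wrist"); np.savez("w3.npz",im=im,K=m["intrinsics"],T=m["extrinsics"])
cv2.imwrite("pics/w3.png",im[:,:,::-1])
a=optics.camera("side"); cv2.imwrite("pics/side3.png",cv2.resize(a[140:400,300:480],None,fx=2.3,fy=2.3)[:,:,::-1])
E
python3 - <<'E'
from meas import *
M=lambda b:(b*255).astype(np.uint8)
d=np.load("w3.npz"); im=d["im"]; m=dict(intrinsics=d["K"],extrinsics=d["T"])
hsv=cv2.cvtColor(im,cv2.COLOR_RGB2HSV); H,S,V=[hsv[:,:,i].astype(int) for i in range(3)]
print("patch in cradle",rect(blob(M((H>20)&(H<35)&(S>150)&(V>120)),(430,140,540,250)),m,.072))
print("jar",capc(blob(M((H>105)&(H<130)&(S>120)),(50,60,220,300)),m,.118,.026))
print("spray",capc(blob(M((S<40)&(V>150)),(40,60,220,330)),m,.134,.0255))
E
```

```text
0.0335 44.9 [0.4939 0.2843 0.0344] w 0.0357 F 50.9 [-2.2346 -1.9617  5.7003]
clear 46.7 [0.4935 0.2841 0.2189] w 0.0559 F 0.0 [-0.011  -0.0883 -0.6003]
patch in cradle (array([0.4924, 0.2843]), array([0.0228, 0.0407]), 6.186156272888184)
jar (array([ 0.4113, -0.2854]), np.float64(0.053711164383138))
spray (array([ 0.6001, -0.2922]), np.float64(0.05077446220337861))
```

View pics/w3.png

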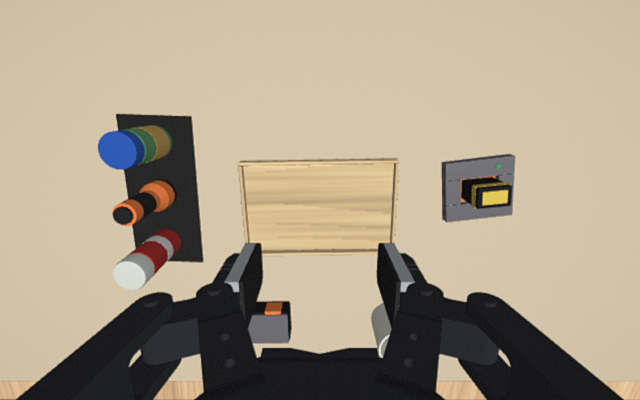

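View pics/side3.png

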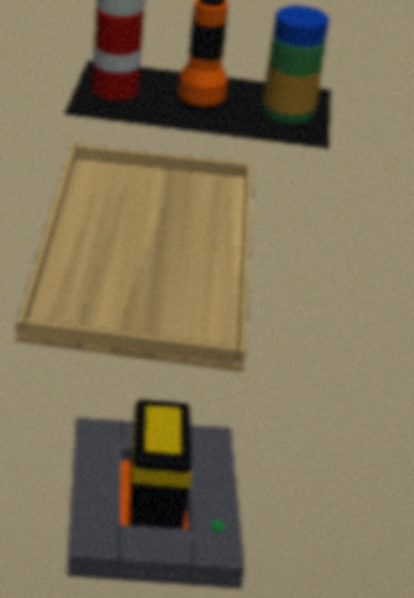

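The patch is 1.6 mm from the cradle centre in plan and the pack is seated: at TCP z 0.0344 the wrist force was 5.7 N upward. The three stand upright on the mat at (120,148), (125,215) and (130,272). Now I'll return them in reverse order.

```bash
python3 - <<'E'
from h import *
robot.command_gripper(.085)
robot.move_pose([*MAT["jar"],.24],DOWN)
for n in ("jar","torch","spray"): transfer(n,MAT[n],TRAY[n],-.002)
go(.4965,-.0895,.26); robot.move_pose((.42,0,.42),[np.pi,0,np.pi]); robot.dwell(.3)
m=optics.camera_model("wrist"); im=optics.camera("wrist"); np.savez("w4.npz",im=im,K=m["intrinsics"],T=m["extrinsics"])
cv2.imwrite("pics/w4.png",im[:,:,::-1]); rep("end")
E
python3 - <<'E'
from meas import *
M=lambda b:(b*255).astype(np.uint8)
for f in ("w1","w4"):
    d=np.load(f"{f}.npz"); im=d["im"]; m=dict(intrinsics=d["K"],extrinsics=d["T"])
    hsv=cv2.cvtColor(im,cv2.COLOR_RGB2HSV); H,S,V=[hsv[:,:,i].astype(int) for i in range(3)]
    print("jar",capc(blob(M((H>105)&(H<130)&(S>120)),(340,170,410,235)),m,.12,.0275))
    print("spray",capc(blob(M((S<40)&(V>150)),(230,170,285,235)),m,.136,.026))
    print("torch",rect(blob(M(V<60),(306,202,330,219)),m,.13))
E
```

```text
jar gripped 52.9 [ 0.411  -0.2874  0.0851] w 0.054 F 52.3 [0.402  1.196  5.6456]
 lifted 53.8 [ 0.4094 -0.2867  0.1433] w 0.054 F 53.1 [-0.2768  0.2947 -3.1191]
 down 57.8 [0.4966 0.0858 0.0871] w 0.0542 F 53.2 [-0.1368  0.0063  2.3395]
 clear 59.0 [0.4951 0.0853 0.2139] w 0.0749 F 0.0 [-0.7129 -0.0109  0.3538]
torch gripped 62.6 [ 0.5055 -0.2902  0.0885] w 0.0339 F 49.8 [0.6285 0.2614 1.3531]
 lifted 63.5 [ 0.5045 -0.2898  0.1473] w 0.0343 F 49.9 [ 0.2688 -0.6967 -1.5414]
 down 66.9 [ 0.4945 -0.004   0.0905] w 0.0339 F 49.9 [-0.3054  0.1691 -2.4981]
 clear 68.1 [ 0.4936 -0.0041  0.2139] w 0.0557 F 0.0 [ 0.5134  0.1613 -0.3416]
spray gripped 71.4 [ 0.6008 -0.2923  0.1011] w 0.051 F 52.4 [ 1.027  -0.1971  3.0537]
 lifted 72.3 [ 0.5995 -0.2918  0.1593] w 0.0506 F 52.2 [ 0.244  -0.1064 -1.151 ]
 down 75.2 [ 0.4972 -0.0895  0.103 ] w 0.0508 F 52.4 [1.0559 0.3618 2.3683]
 clear 76.4 [ 0.4956 -0.0894  0.2139] w 0.0724 F 0.0 [ 0.6061  0.2839 -0.4974]
end 78.7 [ 0.42   -0.0001  0.4199] w 0.0722 F 0.0 [-0.6836  0.3657 -0.0708]
jar (array([0.4946, 0.0859]), np.float64(0.051715144953450004))
spray (array([ 0.496 , -0.0898]), np.float64(0.05063707665504871))
torch (array([ 0.4944, -0.0041]), array([0.0232, 0.023 ]), 89.99878692626953)
jar (array([0.4944, 0.0861]), np.float64(0.05170425041548149))
spray (array([ 0.4959, -0.0895]), np.float64(0.05062603130153989))
torch (array([ 0.4935, -0.0039]), array([0.0214, 0.0232]), 0.02606382593512535)
```

View pics/w4.png

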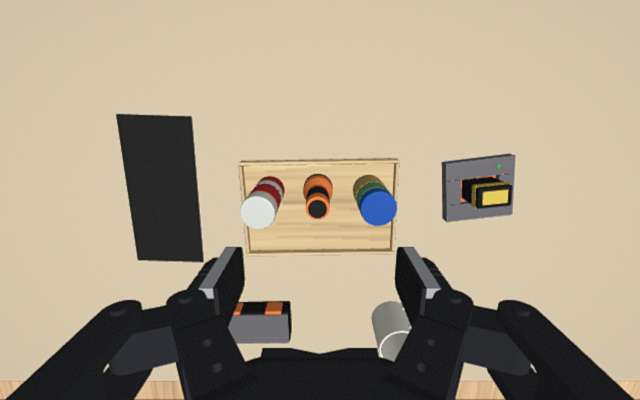

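All three are back within about 1 mm of their start positions, upright at (258,212), (318,209) and (378,207). The pack is still in the pocket at (490,195).

```bash
python3 -c "
from plant import ticket
print(ticket.hand_in())"
```

```text
the job is handed in; nothing more can be done
None
```

The job is handed in at about 79 s of the 138 s allowed: the battery pack is home in the cradle, and the spray can, jar and torch are back in the tray within about 1 mm of their starting spots by the wrist camera; hand-in gave no verdict.

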